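Stand the spirit level on the guide rail

TASK

Set the spirit level on the raised guide rail so that the rail can be checked: standing on its narrow base edge with the long vial edge up, running along the rail and centred on it. It lies flat on the desk, so turn it by way of the plywood V-rest: lay it in the V tilted, base edge down in the V and vial edge up, let go, then take it again across its thickness and stand it on the rail. Leave the nail jar, the tape measure and the pliers where they are.

Things in the scene. Friction and masses are not known exactly. Their poses are not given: they have to be found in the camera images.
- level: spirit level: aluminium bar with black end caps, 200 x 50 x 24 mm, about 0.26 kg, loose, at first flat on the desk. Origin: centre of the 200 x 50 face it first lies on. x along its length; y across its width: y = +25 mm is the vial edge (top in use), y = -25 mm the plain base edge (24 mm wide); z from 0 to 24 mm through its thickness, up at first
- level_vial (a point): centre of the level's vial edge, where a green vial 54 mm long shows between two black lines; at (0, 25, 12) mm in the level's frame, same axes
- v_rest: plywood V-rest, fixed: base board 150 x 84 x 12 mm, two Y-shaped uprights 12 mm thick at x = +-62 mm, so 112 mm free between them for the fingers. Their arms make a 90 degree V, open upward: each slopes 45 degrees (to +y and -y), 38 mm long up the slope, top 27 mm above the V's bottom. Origin: centre of the underside; x along the V, z up
- v_bottom (a point): bottom line of the V, midway between the uprights, 62 mm above the desk; axes of the V-rest
- guide_rail: guide rail, fixed to the desk: flat aluminium bar 240 mm long, 32 mm wide, its top 90 mm above the desk, on two grey feet (70 mm wide at the foot, 95 mm either side of the middle). Origin: centre of the underside at desk height; x runs along the rail, z up
- rail_top (a point): centre of the rail's flat top face, 90 mm above the desk; axes of the rail
- nail_jar: clear jar with a yellow-brown lid, 64 mm wide, 112 mm high, loose, standing on the desk at the right; origin at the centre of its underside; to be left alone
- tape_measure: yellow and black tape measure, 30 x 83 x 64 mm, loose, standing on the desk at the right; origin at its underside; to be left alone
- pliers: pliers with red handles, 52 x 176 x 18 mm, loose, lying on the desk behind the work; origin at the centre of the underside; to be left alone

How it is judged:
On the way:
1. the level lies released in the V of the V-rest, tilted, with its vial edge up (horizontal distance between level and v_bottom below 0.06 m and z of level in the frame of v_bottom between 0 and 0.06 m and angle between level's own y axis and vertical between 0.55 and 1.02 rad and contact force between level and v_rest above 0.5 N and contact force between level and the arm below 0.1 N and contact force between level and the fingers below 0.1 N and linear speed of level below 0.03 m/s), for 0.2 s.
At the end, for the whole second after the job is handed in: The level rests on the rail's top on its base edge, vial edge up within 0.08 rad, along the rail within 0.12 rad (either way round), its middle within 30 mm of the rail's middle lengthwise and 9 mm of its centre line; jar, tape measure and pliers not moved 30 mm (angle between level's own y axis and vertical below 0.08 rad and angle between the x axis of level and the x axis of guide_rail, either way round below 0.12 rad and x of level_vial in the frame of rail_top between -0.03 and 0.03 m and y of level_vial in the frame of rail_top between -0.009 and 0.009 m and z of level_vial in the frame of rail_top between 0.046 and 0.054 m and contact force between level and guide_rail above 0.5 N and linear speed of level below 0.02 m/s and angular speed of level below 0.1 rad/s); the robot touches nothing.
It fails at once if the nail jar, the tape measure or the pliers are moved by more than 30 mm (distance of any of nail_jar, tape_measure, pliers from where it was at the start of the episode above 0.03 m).
It also fails if it takes over 58 s, if anything falls off the work surface, if the arm or the gripper's body presses on something with over 40 N, if the wrist force passes 120 N, or if a joint passes its speed limit or range.

ROBOT

A 6-joint arm with a two-finger parallel gripper is mounted at the origin on a cart in front of the work surface, level with it; the furniture and walls round the work are solid. World frame = base frame: x ahead of the robot, y to its left, z up, the work surface at z = 0. Lengths are in m, angles in rad, forces in N, time in s.
With the tool pointing down it reaches from about 0.35 to 0.775 m from the base axis. Payload 7.3 kg.
Tool frame: the origin (TCP) lies between the finger pads; the fingertips stand ahead of it and the grasp point (between the pads) lies 6 mm ahead of it (robot.tip_extent is the x of the fingertips in the tool frame, in m); x points along the fingers, z is the direction in which the jaws open and shut, and the axes are right-handed (so a half turn about x gives the same grasp; the last joint's range is limited). The gripper opens to 92 mm and grips with 3 to 60 N. Pads are 19 mm wide; open, the fingers measure 130 mm over their backs; the gripper's body (75 mm by 190 mm) begins 47 mm behind the grasp point.
Start: joints at [-1.302, 0.342, 1.524, -0, 1.275, -0.146], TCP at [0.212, -0.48, 0.252] pointing down, gripper open.
Joint ranges: [-2.53, 2.53], [-0.77, 2.02], [0.04, 2.7], [-1, 4.14], [0.28, 2.66], [-3.11, 3.11]. Speed limits (rad/s): [2.57, 2.57, 3.14, 3.14, 3.14, 3.14].

INTERFACE

Orientations are given as [roll, pitch, yaw] about the fixed x, y, z axes, in that order (R = Rz(yaw) Ry(pitch) Rx(roll)).
In Python, from cell import robot gives the robot as it stands. The module is installed in compiled form; this text tells all that it offers.
- The arm moves only by the shell command python3 -m creep 'ROWS' [FORCE]. ROWS is JSON, a list of rows, each an object with "translation": the shift along the tool's x, y, z in m, a list of three; "twist": the turn, a rotation vector about the tool's x, y, z in rad, a list of three; "hand": the opening in per cent of the stroke, from 0 (shut) to 100 (fully open). A call has 1 to 5 rows; each row is the pose to reach, as a shift and turn from the pose measured when the call began, along the tool's axes at that moment; what a row does not reach only later rows make up. A row lasts 1/10 s, in which the tool goes at most 50 mm and 8.59 degrees, less where a joint would pass 70% of its speed; a pose out of reach is approached as far as the arm can. A call with a gripper value outside its range is refused whole. The fingers move at their own pace and stop on an object; FORCE is the grip in N (left out, the last holds). Time passes only in rows, so rows that repeat a pose let the fingers close. It gives the time, the measured TCP pose, the force and the opening at its end, in the units of the state.
- robot.observe(): the state, without advancing time (a new reading comes with each control period).
- robot.read_camera(name): name is "scene" or "top"; returns the picture (480x640x3 uint8, blue, green, red); there is no depth.
- robot.calibration(name): a dict with "intrinsics" (3x3 intrinsics, pixels), "cam_to_world" (4x4, takes a point from camera to world coordinates). Camera axes: x right, y up, looking along -z (the intrinsics and any distortion apply to the point x, -y, -z); pixel columns grow to the right and rows downward; lengths in m; the calibration is good to about 2 mm. A picture is of the moment at which its call begins. calibration takes no time and is no camera call.
- robot.hand_in(): hands the job in, once; it reports no verdict.
The state is a dict: "time": time; "qpos": joint angles; "qvel": joint speeds; "joint_efforts": joint torques, N m; "tool_pos": TCP position; "tool_rot": TCP orientation; "contact_force": force on the tool from outside, world axes, zero at the start; "torque": the same for the moment, N m; "opening": finger opening in m.
Only numpy, scipy, OpenCV 4.12 (cv2) and the standard library are available. Lean on these libraries where they do the work, as an engineer would, in place of code of your own. Each camera call takes 0.05 s, during which the arm holds its last target. There are 200 camera calls.

## Working session

There is one attempt and no reset: what is moved stays moved. The work goes in short steps, Python scripts to look and compute and a shell command to move; the robot and the scene stay as the last step left them, time stands still between calls to the robot, and variables do not carry over. Pictures are saved under pics/ and viewed, about 8 in all and at most 12, crops included, and the job is handed in when it is done.

```bash
mkdir -p pics; python3 - <<'E'
from cell import robot
import cv2
for n in("scene","top"):
    cv2.imwrite(f"pics/{n}0.png",robot.read_camera(n)); c=robot.calibration(n); print(c)
print(robot.observe(), robot.tip_extent)
E
```

```text
{'intrinsics': array([[538.98628105,   0.        , 314.88235635],
       [  0.        , 538.98628105, 241.67048753],
       [  0.        ,   0.        ,   1.        ]]), 'cam_to_world': array([[-0.88706531,  0.18892379, -0.42121602,  0.04297859],
       [-0.46152583, -0.38357019,  0.79991738,  0.96495049],
       [-0.01044249,  0.90398104,  0.42744502,  0.66724816],
       [ 0.        ,  0.        ,  0.        ,  1.        ]])}
{'intrinsics': array([[522.26345088,   0.        , 316.11343175],
       [  0.        , 522.26345088, 239.26755306],
       [  0.        ,   0.        ,   1.        ]]), 'cam_to_world': array([[ 0.02589084,  0.99517978, -0.09458789,  0.50550345],
       [-0.99926948,  0.02842515,  0.02554454, -0.11058095],
       [ 0.02811009,  0.09385743,  0.99518873,  1.15863622],
       [ 0.        ,  0.        ,  0.        ,  1.        ]])}
{'time': 0.1, 'qpos': array([-1.30199131e+00,  3.42694741e-01,  1.52489956e+00,  9.75615066e-06,
        1.27540777e+00, -1.45978314e-01]), 'qvel': array([ 0.00017817, -0.00218977, -0.00230413,  0.00086091, -0.00036938,
       -0.00037034]), 'joint_efforts': array([ 1.77943264e-03, -4.32005167e+01, -2.44694674e+01,  7.19422731e-02,
        5.25704341e-02, -4.20638969e-05]), 'tool_pos': array([ 0.21151797, -0.4801552 ,  0.25110045]), 'tool_rot': array([2.98899496, 1.56938688, 1.83297912]), 'contact_force': array([ 0.38566337, -0.65117653,  0.49382779]), 'torque': array([ 0.00826375,  0.01680357, -0.01369806]), 'opening': 0.09186531476782428} 0.025
```

View pics/scene0.png

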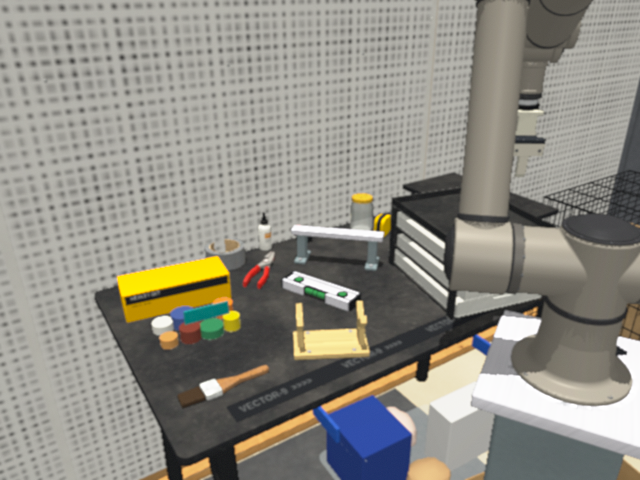

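View pics/top0.png

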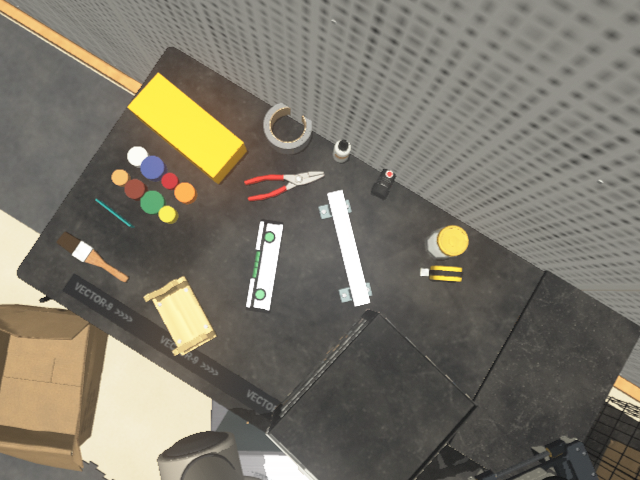

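The scene view shows the level flat between the V-rest (front) and the rail (behind). In the top view the level is at about (265,266), the V-rest at (180,315) and the rail at (349,248). The jar (447,241) and the tape (441,273) are to the right, the pliers (285,185) behind, and a drawer cabinet is near (370,390). Next is an enlarged crop for measuring.

```bash
python3 - <<'E'
import cv2
a=cv2.imread("pics/top0.png")[175:370,135:385]
cv2.imwrite("pics/crop.png",cv2.resize(a,None,fx=3,fy=3,interpolation=cv2.INTER_CUBIC))
E
```

```text
(no output)
```

View pics/crop.png

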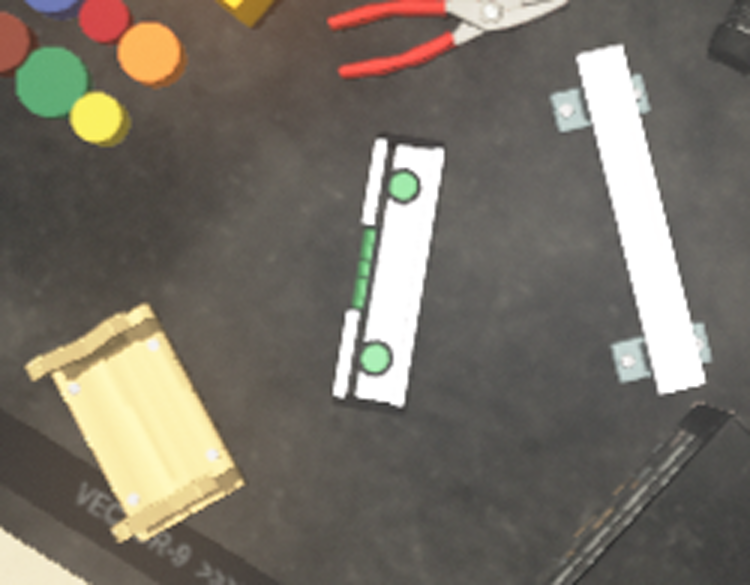

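The crop (3x, offset 135,175) shows:
- Level top face at (391,137), (443,147), (404,408) and (352,403), with the vial edge on the left (world +y).
- Rail top corners at (577,55), (624,44), (706,384) and (660,395).
- Rest screws at (152,345), (74,388), (212,455) and (133,498).

```bash
cat > h.py <<'E'
import numpy as np
from cell import robot
from scipy.spatial.transform import Rotation as R
def ray(cam,px,z):
    c=robot.calibration(cam);K=c["intrinsics"];T=c["cam_to_world"]
    d=np.linalg.solve(K,[px[0],px[1],1]);d=T[:3,:3]@(d*[1,-1,-1]);o=T[:3,3]
    return o+d*(z-o[2])/d[2]
def proj(cam,p):
    c=robot.calibration(cam);T=c["cam_to_world"]
    q=(np.linalg.inv(T)@np.r_[p,1])[:3]*[1,-1,-1];q=c["intrinsics"]@q;return q[:2]/q[2]
E
python3 - <<'E'
from h import *
np.set_printoptions(precision=4,suppress=True)
def f(n,pts,z):
    P=np.array([ray("top",(135+(x+.5)/3-.5,175+(y+.5)/3-.5),z) for x,y in pts])
    e=P[1:]-P[:-1];print(n,P.mean(0),"edges",np.linalg.norm(e,axis=1),"yaw",np.degrees(np.arctan2(e[:,1],e[:,0])),"\n",P[:,:2])
f("level",[(352,403),(391,137),(443,147),(404,408)],.024)
f("rail",[(660,395),(577,55),(624,44),(706,384)],.09)
f("rest",[(133,498),(74,388),(152,345),(212,455)],.012)
f("tips",[(115,535),(30,370),(150,308),(240,480)],.089)
E
```

```text
level [ 0.5531 -0.0352  0.024 ] edges [0.1939 0.0385 0.1904] yaw [ -6.2543 -99.288  173.4023] 
 [[ 0.459  -0.0059]
 [ 0.6517 -0.027 ]
 [ 0.6455 -0.065 ]
 [ 0.4563 -0.0431]]
rail [ 0.5924 -0.205   0.09  ] edges [0.24   0.0335 0.2402] yaw [  14.9574  -74.9171 -165.3512] 
 [[ 0.4722 -0.22  ]
 [ 0.7041 -0.1581]
 [ 0.7128 -0.1905]
 [ 0.4804 -0.2512]]
rest [0.4417 0.145  0.012 ] edges [0.0899 0.0632 0.0906] yaw [  30.8924  -59.2879 -148.9311] 
 [[0.3871 0.1492]
 [0.4642 0.1954]
 [0.4965 0.1411]
 [0.4189 0.0943]]
tips [0.4448 0.1338 0.089 ] edges [0.1246 0.0895 0.131 ] yaw [  30.0397  -60.7783 -149.9384] 
 [[0.3704 0.1425]
 [0.4783 0.2048]
 [0.522  0.1267]
 [0.4086 0.0611]]
```

The level's left strip belongs to its top face, so the width works out to 50 mm. The rest tips don't fit the given sizes, so I'll look closer in both views.

```bash
python3 - <<'E'
import cv2,numpy as np
from h import *
a=cv2.imread("pics/top0.png")[270:365,138:223]; b=cv2.imread("pics/scene0.png")[295:365,283:380]
A=cv2.resize(a,None,fx=4.7,fy=4.7,interpolation=cv2.INTER_CUBIC);B=cv2.resize(b,None,fx=4,fy=4,interpolation=cv2.INTER_CUBIC)
im=np.zeros((max(A.shape[0],B.shape[0]),A.shape[1]+B.shape[1],3),np.uint8);im[:A.shape[0],:A.shape[1]]=A
# model overlay in scene+top: candidate pose
c=np.array([.4417,.145,0]);Rz=R.from_euler("z",30.8,degrees=True)
W=A.shape[1]
im[:B.shape[0],W:]=B
for x in(-68,-56,56,68):
  for y,z in((0,62),(27,89),(-27,89)):
    p=c+Rz.apply(np.array([x,y,z])/1e3)
    u=(proj("top",p)-[138,270]+.5)*4.7;v=(proj("scene",p)-[283,295]+.5)*4+[W,0]
    for q in(u,v): cv2.circle(im,(int(q[0]),int(q[1])),2,(255,0,255),-1)
for x,y in((-75,-42),(-75,42),(75,42),(75,-42)):
    p=c+Rz.apply(np.array([x,y,12])/1e3)
    u=(proj("top",p)-[138,270]+.5)*4.7;v=(proj("scene",p)-[283,295]+.5)*4+[W,0]
    for q in(u,v): cv2.circle(im,(int(q[0]),int(q[1])),2,(255,0,0),-1)
cv2.imwrite("pics/rest.png",im);print(im.shape,W)
E
```

```text
(446, 788, 3) 400
```

View pics/rest.png

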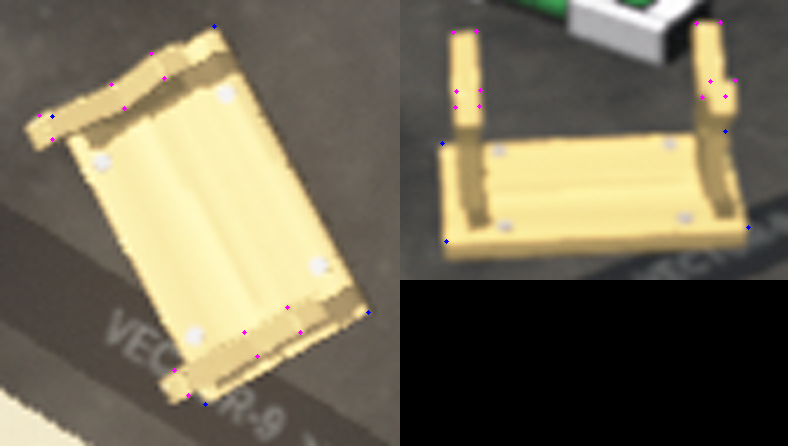

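The overlay fits to about 2 mm: base corners match at (369,312), (214,26) and (205,404), and the V arms fall where predicted. Now a helper for the poses.

```bash
cat >> h.py <<'E'
np.set_printoptions(precision=4,suppress=True)
def cur():
    s=robot.observe();return s,s["tool_pos"],R.from_euler("xyz",s["tool_rot"])
def rot(x,z):
    x=np.array(x,float);z=np.array(z,float);x/=np.linalg.norm(x);z-=x*(x@z);z/=np.linalg.norm(z)
    return R.from_matrix(np.c_[x,np.cross(z,x),z])
def go(p,Rt):
    s,p0,R0=cur();print("shift",R0.inv().apply(np.array(p)-p0),"twist",(R0.inv()*Rt).as_rotvec())
yw=lambda d:np.array([np.cos(np.radians(d)),np.sin(np.radians(d)),0])
DOWN=np.array([0,0,-1.])
LEV=np.array([.5535,-.0295]);LY=-6.4
V=np.array([.4425,.1437,.062]);VY=30.8
RAIL=np.array([.5924,-.205,.09]);RY=14.8
E
python3 - <<'E'
from h import *
s,p,r=cur();print(r.as_matrix())
for sg in(1,-1): go([*LEV,.25],rot(DOWN,sg*yw(LY+90)))
E
```

```text
[[-0.0004  0.9152  0.403 ]
 [ 0.0014  0.403  -0.9152]
 [-1.      0.0002 -0.0014]]
shift [ 0.0016  0.4946 -0.2746] twist [-2.6151 -0.0002 -0.0019]
shift [ 0.0016  0.4946 -0.2746] twist [ 0.5265 -0.0014  0.0002]
```

```bash
python3 -m creep '[{"translation":[-0.07,0,0],"twist":[0,0,0],"hand":90},{"translation":[-0.07,0,0],"twist":[0,0,0],"hand":90},{"translation":[-0.07,0.35,-0.194],"twist":[0.52,0,0],"hand":90},{"translation":[-0.07,0.35,-0.194],"twist":[0.52,0,0],"hand":90},{"translation":[-0.07,0.35,-0.194],"twist":[0.52,0,0],"hand":90}]'
python3 - <<'E'
from h import *
go([*LEV,.15],rot(DOWN,-yw(LY+90)))
E
```

```text
time: 0.6
tool_pos: [0.2964, -0.3686, 0.321]
tool_rot: [-2.897, 1.569, 1.807]
contact_force: [0.9, -0.1, 0.5]
opening: 0.0826
shift [ 0.1715  0.2544 -0.3408] twist [ 0.1036 -0.002   0.0006]
```

```bash
python3 -m creep '[{"translation":[0,0.254,-0.341],"twist":[0.104,0,0],"hand":90},{"translation":[0,0.254,-0.341],"twist":[0.104,0,0],"hand":90},{"translation":[0,0.254,-0.341],"twist":[0.104,0,0],"hand":90},{"translation":[0,0.254,-0.341],"twist":[0.104,0,0],"hand":90},{"translation":[0.05,0.254,-0.341],"twist":[0.104,0,0],"hand":90}]' >/dev/null
python3 - <<'E'
from h import *
go([*LEV,.15],rot(DOWN,-yw(LY+90)))
E
```

```text
shift [ 0.1618  0.0896 -0.1512] twist [-0.0004 -0.0009 -0.0016]
```

```bash
python3 -m creep '[{"translation":[0.02,0.09,-0.151],"twist":[0,0,0],"hand":90},{"translation":[0.06,0.09,-0.151],"twist":[0,0,0],"hand":90},{"translation":[0.10,0.09,-0.151],"twist":[0,0,0],"hand":90},{"translation":[0.15,0.09,-0.151],"twist":[0,0,0],"hand":90},{"translation":[0.162,0.09,-0.151],"twist":[0,0,0],"hand":90}]' >/dev/null
python3 - <<'E'
from h import *
import cv2
go([*LEV,.028],rot(DOWN,-yw(LY+90)));print(cur()[0]["tool_pos"])
b=robot.read_camera("scene");t=robot.read_camera("top")
B=b[200:320,270:400];T=t[200:330,200:340]
im=np.hstack([cv2.resize(B,(390,360),interpolation=cv2.INTER_CUBIC),cv2.resize(T,(388,360),interpolation=cv2.INTER_CUBIC)])
cv2.imwrite("pics/above.png",im)
E
```

```text
shift [ 0.132   0.0009 -0.0022] twist [ 0.0013 -0.0008 -0.003 ]
[ 0.552  -0.0317  0.16  ]
```

View pics/above.png

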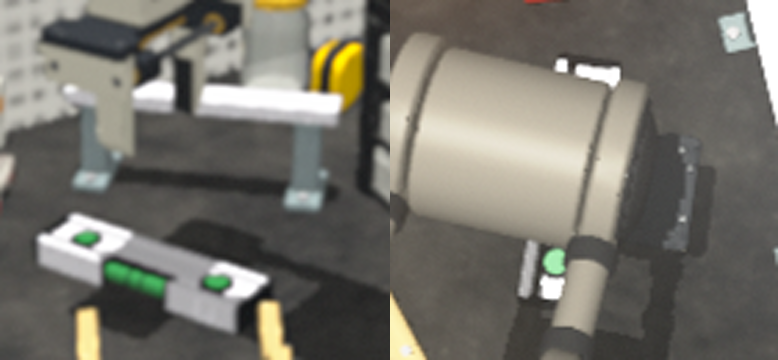

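The scene view shows the open fingers directly above the level, with the vial at scene pixel (315,293). The arm hides the level in the top view. Descending.

```bash
python3 -m creep '[{"translation":[0.045,0,-0.002],"twist":[0,0,0],"hand":90},{"translation":[0.085,0,-0.002],"twist":[0,0,0],"hand":90},{"translation":[0.115,0,-0.002],"twist":[0,0,0],"hand":90},{"translation":[0.132,0,-0.002],"twist":[0,0,0],"hand":90},{"translation":[0.132,0,-0.002],"twist":[0,0,0],"hand":90}]'
python3 - <<'E'
from h import *
print("vial pred px",proj("scene",np.r_[LEV+.025*yw(LY+90)[:2],.014]))
go([*LEV,.028],rot(DOWN,-yw(LY+90)))
E
```

```text
time: 2.2
tool_pos: [0.5466, -0.0292, 0.0253]
tool_rot: [-1.742, 1.559, 2.861]
contact_force: [-5.6, 0.7, 7.2]
opening: 0.0827
vial pred px [314.4507 293.2501]
shift [-0.0028  0.0069 -0.0005] twist [ 0.0017 -0.0021  0.0121]
```

```bash
python3 -m creep '[{"translation":[-0.003,0.007,0],"twist":[0,0,0.012],"hand":90},{"translation":[-0.003,0.007,0],"twist":[0,0,0.012],"hand":90},{"translation":[-0.003,0.007,0],"twist":[0,0,0.012],"hand":45},{"translation":[-0.003,0.007,0],"twist":[0,0,0.012],"hand":45},{"translation":[-0.003,0.007,0],"twist":[0,0,0.012],"hand":45}]' 40
python3 -m creep '[{"translation":[0,0,0],"twist":[0,0,0],"hand":20},{"translation":[0,0,0],"twist":[0,0,0],"hand":20},{"translation":[0,0,0],"twist":[0,0,0],"hand":20},{"translation":[0,0,0],"twist":[0,0,0],"hand":20},{"translation":[0,0,0],"twist":[0,0,0],"hand":20}]' 40
```

```text
time: 2.7
tool_pos: [0.5534, -0.03, 0.0282]
tool_rot: [-2.96, 1.569, 1.642]
contact_force: [-0.6, 0.6, 0.4]
opening: 0.0631
time: 3.2
tool_pos: [0.5533, -0.03, 0.028]
tool_rot: [-2.757, 1.569, 1.846]
contact_force: [0.5, 0.4, -2.8]
opening: 0.0496
```

```bash
cat >> h.py <<'E'
h=yw(VY+90);U=np.array([0,0,1.])
yL=(h+U)/2**.5;zL=(U-h)/2**.5
RV1=rot(-zL,-yL)   # first grasp, lying in V
RV2=rot(-yL,zL)    # second grasp
def pV1(c): return V+.025*yL+.028*zL+U*c
E
python3 -m creep '[{"translation":[-0.02,0,0],"twist":[0,0,0],"hand":20},{"translation":[-0.06,0,0],"twist":[0,0,0],"hand":20},{"translation":[-0.10,0,0],"twist":[0,0,0],"hand":20},{"translation":[-0.14,0,0],"twist":[0,0,0],"hand":20},{"translation":[-0.17,0,0],"twist":[0,0,0],"hand":20}]'
python3 - <<'E'
from h import *
print(pV1(.1));go(pV1(.1),RV1)
E
```

```text
time: 3.7
tool_pos: [0.5536, -0.0304, 0.2004]
tool_rot: [2.572, 1.569, 0.891]
contact_force: [0.9, 0.3, -2.6]
opening: 0.0499
[0.4436 0.1419 0.1995]
shift [ 0.0011 -0.1283 -0.1592] twist [-0.6128  0.7558 -0.2558]
```

```bash
python3 -m creep '[{"translation":[0,-0.128,-0.159],"twist":[-0.613,0.756,-0.256],"hand":20},{"translation":[0,-0.128,-0.159],"twist":[-0.613,0.756,-0.256],"hand":20},{"translation":[0,-0.128,-0.159],"twist":[-0.613,0.756,-0.256],"hand":20},{"translation":[0,-0.128,-0.159],"twist":[-0.613,0.756,-0.256],"hand":20},{"translation":[0,-0.128,-0.159],"twist":[-0.613,0.756,-0.256],"hand":20}]'
python3 - <<'E'
from h import *
go(pV1(.1),RV1)
E
```

```text
time: 4.2
tool_pos: [0.4403, 0.1454, 0.2016]
tool_rot: [-3.055, 0.973, 2.027]
contact_force: [0.4, -0.7, -2.9]
opening: 0.0498
shift [-0.0008  0.0019  0.0049] twist [-0.1488  0.1855 -0.06  ]
```

```bash
python3 -m creep '[{"translation":[0,0.002,0.005],"twist":[-0.149,0.186,-0.06],"hand":20},{"translation":[0,0.002,0.005],"twist":[-0.149,0.186,-0.06],"hand":20},{"translation":[0,0.002,0.005],"twist":[-0.149,0.186,-0.06],"hand":20}]'
python3 - <<'E'
from h import *
import cv2
go(pV1(0.003),RV1)
b=robot.read_camera("scene");t=robot.read_camera("top")
B=b[220:370,250:400];T=t[250:380,120:250]
im=np.hstack([cv2.resize(B,(400,400),interpolation=cv2.INTER_CUBIC),cv2.resize(T,(400,400),interpolation=cv2.INTER_CUBIC)])
cv2.imwrite("pics/v1.png",im)
E
```

```text
time: 4.5
tool_pos: [0.444, 0.1413, 0.197]
tool_rot: [-3.138, 0.783, 2.11]
contact_force: [0.8, -0.4, -1.8]
opening: 0.05
shift [0.0672 0.0001 0.0665] twist [-0.0022 -0.0023  0.0009]
```

View pics/v1.png

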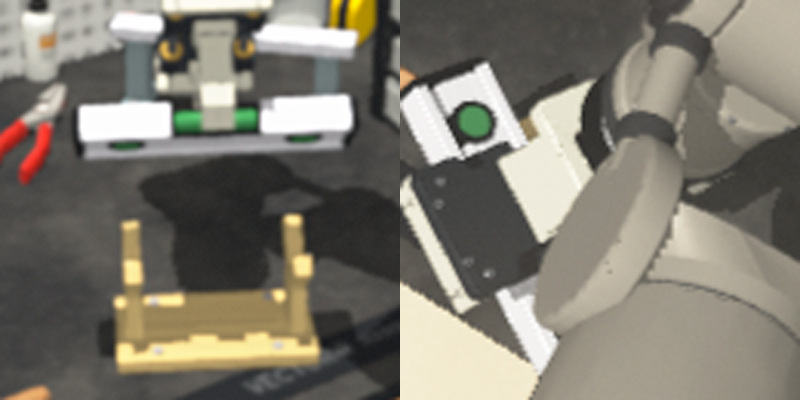

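The level is held tilted 45° above the V, with the vial (scene crop (215,120)) facing up and toward the camera, parallel to the rest. Lowering it to about 3 mm, then touching down gently.

```bash
python3 -m creep '[{"translation":[0.02,0,0.02],"twist":[0,0,0],"hand":20},{"translation":[0.04,0,0.04],"twist":[0,0,0],"hand":20},{"translation":[0.055,0,0.055],"twist":[0,0,0],"hand":20},{"translation":[0.067,0,0.067],"twist":[0,0,0],"hand":20},{"translation":[0.067,0,0.067],"twist":[0,0,0],"hand":20}]'
python3 -m creep '[{"translation":[0.001,0,0.001],"twist":[0,0,0],"hand":20},{"translation":[0.002,0,0.002],"twist":[0,0,0],"hand":20},{"translation":[0.002,0,0.002],"twist":[0,0,0],"hand":20}]'
```

```text
time: 5.1
tool_pos: [0.4427, 0.1423, 0.1028]
tool_rot: [-3.136, 0.787, 2.11]
contact_force: [-0.2, 0.3, -1.7]
opening: 0.0496
time: 5.4
tool_pos: [0.4429, 0.1425, 0.101]
tool_rot: [-3.138, 0.788, 2.109]
contact_force: [-0.6, 0.9, 1.1]
opening: 0.0497
```

```bash
python3 -m creep '[{"translation":[0.0007,0,0.0007],"twist":[0,0,0],"hand":20},{"translation":[0.0014,0,0.0014],"twist":[0,0,0],"hand":20},{"translation":[0.0014,0,0.0014],"twist":[0,0,0],"hand":20}]'
```

```text
time: 5.7
tool_pos: [0.4428, 0.1429, 0.1002]
tool_rot: [-3.14, 0.786, 2.108]
contact_force: [-1.8, 1.4, 6.5]
opening: 0.0492
```

```bash
python3 -m creep '[{"translation":[0,0,0],"twist":[0,0,0],"hand":60},{"translation":[0,0,0],"twist":[0,0,0],"hand":65},{"translation":[0,0,0],"twist":[0,0,0],"hand":75},{"translation":[0,0,0],"twist":[0,0,0],"hand":80},{"translation":[0,0,0],"twist":[0,0,0],"hand":80}]'
python3 -m creep '[{"translation":[-0.02,0,0],"twist":[0,0,0],"hand":80},{"translation":[-0.05,0,0],"twist":[0,0,0],"hand":80},{"translation":[-0.09,0,0],"twist":[0,0,0],"hand":80},{"translation":[-0.13,0,0],"twist":[0,0,0],"hand":80},{"translation":[-0.14,0,0],"twist":[0,0,0],"hand":80}]'
python3 - <<'E'
from h import *
import cv2
b=robot.read_camera("scene");t=robot.read_camera("top")
B=b[220:370,250:400];T=t[250:380,120:250]
im=np.hstack([cv2.resize(B,(400,400),interpolation=cv2.INTER_CUBIC),cv2.resize(T,(400,400),interpolation=cv2.INTER_CUBIC)])
cv2.imwrite("pics/v2.png",im)
E
```

```text
time: 6.2
tool_pos: [0.4428, 0.1429, 0.1]
tool_rot: [-3.139, 0.786, 2.108]
contact_force: [0.2, -0.5, 0.1]
opening: 0.0728
time: 6.7
tool_pos: [0.4957, 0.0556, 0.2013]
tool_rot: [3.138, 0.791, 2.102]
contact_force: [0.9, 1.4, -0.1]
opening: 0.0735
```

View pics/v2.png

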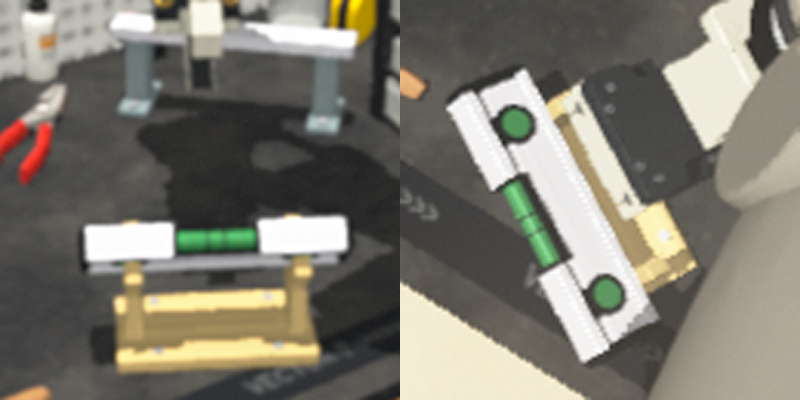

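The level lies released in the V, vial edge up and tilted. The vial centre is at scene pixel (331,310) and top pixel (164,322). I'll check that against the prediction and plan the regrasp.

Regrasp pose: tool x = -y_L, grasp point at y=+6 mm, z=12 mm.

```bash
cat >> h.py <<'E'
def pV2(c): return V+(.031+.006)*yL+.012*zL+yL*c
E
python3 - <<'E'
from h import *
p=V+.05*yL+.012*zL; print(p,proj("scene",p),proj("top",p),ray("top",(163.9,322.5),p[2]),ray("scene",(331.4,310),p[2]))
print(pV2(.12),pV2(0));go(pV2(.14),RV2)
RD=rot(DOWN,-yw(VY+90)); go([.4425,.1437,.32],RD)
E
```

```text
[0.4287 0.1668 0.1058] [331.4734 308.1901] [160.0788 323.83  ] [0.4315 0.1594 0.1058] [0.4261 0.1726 0.1058]
[0.39   0.2318 0.1815] [0.4334 0.1589 0.0966]
shift [ 0.156  -0.0007 -0.1514] twist [-0.0034 -1.5685  0.0002]
shift [-0.0144 -0.0003 -0.1565] twist [-0.003  -0.7831 -0.001 ]
```

```bash
python3 -m creep '[{"translation":[-0.035,0,-0.035],"twist":[0,-0.15,0],"hand":70},{"translation":[-0.06,0,-0.06],"twist":[0,-0.30,0],"hand":70},{"translation":[-0.04,0,-0.10],"twist":[0,-0.45,0],"hand":70},{"translation":[-0.02,0,-0.14],"twist":[0,-0.6,0],"hand":70},{"translation":[-0.014,0,-0.157],"twist":[0,-0.75,0],"hand":70}]'
python3 - <<'E'
from h import *
go(pV2(.14),RV2)
E
```

```text
time: 7.3
tool_pos: [0.4399, 0.147, 0.3204]
tool_rot: [3.082, 1.54, 2.049]
contact_force: [0.2, -0.4, -0.4]
opening: 0.0644
shift [ 0.1281  0.0003 -0.1086] twist [-0.0008 -0.816  -0.0017]
```

```bash
python3 -m creep '[{"translation":[0.01,0,-0.04],"twist":[0,-0.14,0],"hand":70},{"translation":[0.03,0,-0.08],"twist":[0,-0.28,0],"hand":70},{"translation":[0.06,0,-0.109],"twist":[0,-0.42,0],"hand":70},{"translation":[0.09,0,-0.109],"twist":[0,-0.56,0],"hand":70},{"translation":[0.12,0,-0.109],"twist":[0,-0.7,0],"hand":70}]'
python3 - <<'E'
from h import *
print(robot.observe()["qpos"]);go(pV2(.14),RV2)
E
```

```text
time: 7.8
tool_pos: [0.3802, 0.2452, 0.202]
tool_rot: [0.003, 0.897, -1.024]
contact_force: [0.3, 0.1, -0.3]
opening: 0.0642
[ 0.7975  0.4112  1.7708 -0.6925  1.2437  2.151 ]
shift [ 0.0065  0.0015 -0.0021] twist [ 0.0041 -0.1113 -0.0058]
```

```bash
python3 -m creep '[{"translation":[0.0065,0.0015,-0.002],"twist":[0.004,-0.111,-0.006],"hand":70},{"translation":[0.0065,0.0015,-0.002],"twist":[0.004,-0.111,-0.006],"hand":70}]'
python3 - <<'E'
from h import *
import cv2
print(robot.observe()["qpos"]);go(pV2(0),RV2)
b=robot.read_camera("scene");t=robot.read_camera("top")
B=b[200:350,250:450];T=t[230:380,90:240]
im=np.hstack([cv2.resize(B,(440,330),interpolation=cv2.INTER_CUBIC),cv2.resize(T,(330,330),interpolation=cv2.INTER_CUBIC)])
cv2.imwrite("pics/v3.png",im)
E
```

```text
time: 8.0
tool_pos: [0.3796, 0.2442, 0.1912]
tool_rot: [-0.016, 0.783, -1.039]
contact_force: [-0.2, -0.3, -0.2]
opening: 0.0643
[ 0.8439  0.4771  1.7732 -0.7778  1.2935  2.2468]
shift [0.1381 0.0031 0.0041] twist [0.0124 0.0029 0.0041]
```

View pics/v3.png

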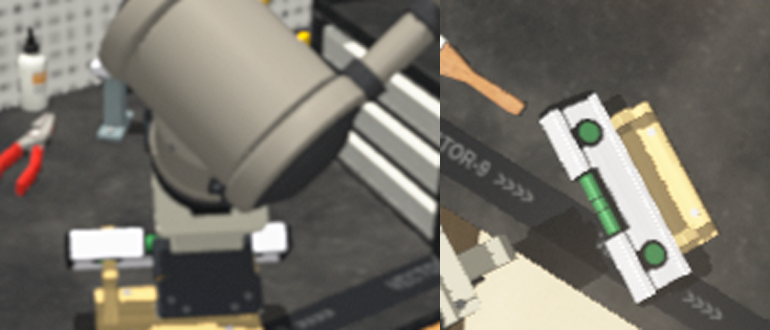

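The gripper sits behind the vial edge, tilted 45° and aimed at the level, which is still seated. Approaching along the tool axis.

```bash
python3 -m creep '[{"translation":[0.04,0.003,0.004],"twist":[0.012,0,0],"hand":70},{"translation":[0.08,0.003,0.004],"twist":[0.012,0,0],"hand":70},{"translation":[0.115,0.003,0.004],"twist":[0.012,0,0],"hand":70},{"translation":[0.138,0.003,0.004],"twist":[0.012,0,0],"hand":70},{"translation":[0.138,0.003,0.004],"twist":[0.012,0,0],"hand":70}]'
python3 - <<'E'
from h import *
print(robot.observe()["qpos"]);go(pV2(0),RV2)
E
```

```text
time: 8.6
tool_pos: [0.4358, 0.157, 0.0994]
tool_rot: [0.005, 0.79, -1.041]
contact_force: [-0.1, 0.9, 0.8]
opening: 0.064
[ 0.6277  0.5906  1.9298 -0.9807  1.0031  2.3892]
shift [-0.     -0.0011 -0.004 ] twist [-0.0102 -0.0045  0.0052]
```

```bash
python3 -m creep '[{"translation":[-0.004,-0.001,-0.002],"twist":[-0.01,0,0],"hand":70},{"translation":[-0.004,-0.001,-0.004],"twist":[-0.01,0,0],"hand":70}]'
python3 - <<'E'
from h import *
print(robot.observe()["qpos"]);go(pV2(0),RV2)
E
```

```text
time: 8.8
tool_pos: [0.4326, 0.1621, 0.1011]
tool_rot: [-0.0, 0.791, -1.038]
contact_force: [-0.1, -0.8, 0.6]
opening: 0.0643
[ 0.6403  0.5875  1.9269 -0.9708  1.0102  2.3813]
shift [ 0.0054 -0.0008 -0.0009] twist [-0.0028 -0.0057  0.0031]
```

Positioned with joint margin. Closing.

```bash
python3 -m creep '[{"translation":[0,0,-0.001],"twist":[0,0,0],"hand":40},{"translation":[0,0,-0.001],"twist":[0,0,0],"hand":30},{"translation":[0,0,-0.001],"twist":[0,0,0],"hand":10},{"translation":[0,0,-0.001],"twist":[0,0,0],"hand":5},{"translation":[0,0,-0.001],"twist":[0,0,0],"hand":5}]' 40
python3 -m creep '[{"translation":[0,0,0],"twist":[0,0,0],"hand":5},{"translation":[0,0,0],"twist":[0,0,0],"hand":5}]' 40
python3 - <<'E'
from h import *
s,p,r=cur();print(s["qpos"],s["contact_force"])
# lift straight up 0.12 in tool axes
print(r.inv().apply([0,0,.1]))
E
```

```text
time: 9.3
tool_pos: [0.4321, 0.1628, 0.1004]
tool_rot: [-0.0, 0.791, -1.037]
contact_force: [-0.7, 1.0, -0.3]
opening: 0.0291
time: 9.5
tool_pos: [0.4321, 0.1629, 0.1003]
tool_rot: [-0.001, 0.791, -1.037]
contact_force: [-1.1, 1.3, -0.2]
opening: 0.0239
[ 0.6423  0.5893  1.9267 -0.9704  1.0099  2.3831] [-1.0781  1.2639 -0.1544]
[-0.0711 -0.      0.0703]
```

```bash
python3 -m creep '[{"translation":[-0.014,0,0.014],"twist":[0,0,0],"hand":5},{"translation":[-0.045,0,0.045],"twist":[0,0.0,0],"hand":5},{"translation":[-0.08,0,0.08],"twist":[0,0.14,0],"hand":5},{"translation":[-0.11,0,0.11],"twist":[0,0.28,0],"hand":5},{"translation":[-0.12,0,0.12],"twist":[0,0.42,0],"hand":5}]'
python3 - <<'E'
from h import *
Pr=[*RAIL[:2],.26]
for s in(1,-1): go(Pr,rot(DOWN,s*yw(RY+90)))
E
```

```text
time: 10.0
tool_pos: [0.4332, 0.1633, 0.2739]
tool_rot: [0.016, 1.198, -1.019]
contact_force: [0.1, -0.2, -2.7]
opening: 0.024
shift [ 0.1575 -0.0517  0.3657] twist [-2.8181  0.0827  0.5301]
shift [ 0.1575 -0.0517  0.3657] twist [ 0.2744  0.3695 -0.0576]
```

```bash
python3 -m creep '[{"translation":[0.158,-0.052,0.366],"twist":[0.274,0.37,-0.058],"hand":5},{"translation":[0.158,-0.052,0.366],"twist":[0.274,0.37,-0.058],"hand":5},{"translation":[0.158,-0.052,0.366],"twist":[0.274,0.37,-0.058],"hand":5},{"translation":[0.158,-0.052,0.366],"twist":[0.274,0.37,-0.058],"hand":5},{"translation":[0.158,-0.052,0.366],"twist":[0.274,0.37,-0.058],"hand":5}]'
python3 - <<'E'
from h import *
go([*RAIL[:2],.25],rot(DOWN,-yw(RY+90)))
E
```

```text
time: 10.5
tool_pos: [0.5319, -0.0697, 0.263]
tool_rot: [-2.365, 1.568, 2.603]
contact_force: [-0.2, 1.0, -1.7]
opening: 0.0239
shift [0.0127 0.0243 0.1462] twist [-0.0026 -0.0017  0.0016]
```

```bash
python3 -m creep '[{"translation":[0.005,0.0243,0.146],"twist":[0,0,0],"hand":5},{"translation":[0.01,0.0243,0.146],"twist":[0,0,0],"hand":5},{"translation":[0.04,0.0243,0.146],"twist":[0,0,0],"hand":5},{"translation":[0.08,0.0243,0.146],"twist":[0,0,0],"hand":5},{"translation":[0.08,0.0243,0.146],"twist":[0,0,0],"hand":5}]'
python3 - <<'E'
from h import *
import cv2
go([*RAIL[:2],.1375],rot(DOWN,-yw(RY+90)))
p=cur()[1]
b=robot.read_camera("scene");t=robot.read_camera("top")
for x in(-.1,.1):
  for z in (-.0424,.0076):
    for w in (0.012,-.012):
      q=p+yw(RY)*x+U*z+w*yw(RY+90);print(x,z,w,proj("scene",q),proj("top",q))
B=b[190:280,280:400];T=t[170:330,290:410]
im=np.hstack([cv2.resize(B,None,fx=4,fy=4,interpolation=cv2.INTER_CUBIC),cv2.resize(T,(300,360),interpolation=cv2.INTER_CUBIC)])
cv2.imwrite("pics/r1.png",im)
E
```

```text
time: 11.0
tool_pos: [0.5885, -0.2052, 0.1749]
tool_rot: [-2.267, 1.554, 2.698]
contact_force: [-1.8, 0.5, -4.0]
opening: 0.0232
shift [0.0373 0.0043 0.0012] twist [-0.0054 -0.0111  0.0131]
-0.1 -0.0424 0.012 [376.7936 219.9473] [356.5657 298.5484]
-0.1 -0.0424 -0.012 [377.8999 216.3637] [368.4307 295.7041]
-0.1 0.0076 0.012 [377.5698 201.4503] [359.3898 299.0612]
-0.1 0.0076 -0.012 [378.6814 198.0975] [371.8577 296.071 ]
0.1 -0.0424 0.012 [300.1107 214.0744] [332.7689 200.1609]
0.1 -0.0424 -0.012 [302.3231 210.68  ] [344.467  197.4739]
0.1 0.0076 0.012 [299.6789 196.0296] [334.348  195.7182]
0.1 0.0076 -0.012 [301.9315 192.8553] [346.6317 192.9015]
```

View pics/r1.png

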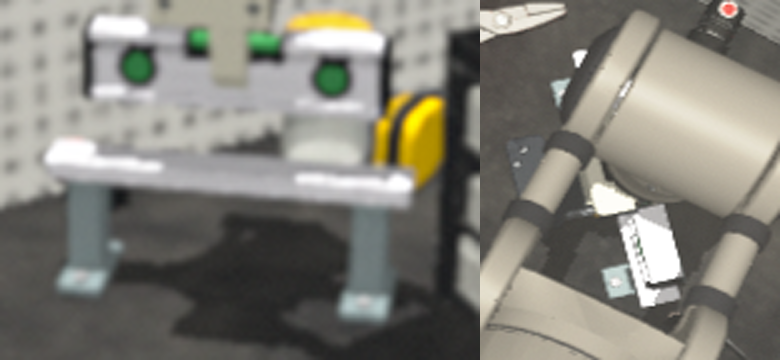

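The level is held upright above the rail: ends at scene columns 302 and 376 (predicted 300 and 377), bottom edge within a pixel of prediction. Lowering.

```bash
python3 -m creep '[{"translation":[0.01,0.004,0.001],"twist":[-0.005,-0.011,0.013],"hand":5},{"translation":[0.02,0.004,0.001],"twist":[-0.005,-0.011,0.013],"hand":5},{"translation":[0.03,0.004,0.001],"twist":[-0.005,-0.011,0.013],"hand":5},{"translation":[0.037,0.004,0.001],"twist":[-0.005,-0.011,0.013],"hand":5},{"translation":[0.037,0.004,0.001],"twist":[-0.005,-0.011,0.013],"hand":5}]'
python3 - <<'E'
from h import *
go([*RAIL[:2],.1335],rot(DOWN,-yw(RY+90)))
E
```

```text
time: 11.6
tool_pos: [0.5949, -0.2036, 0.1441]
tool_rot: [0.911, 1.562, -0.399]
contact_force: [0.5, -0.1, -1.7]
opening: 0.024
shift [ 0.0106 -0.0028  0.0007] twist [ 0.0024  0.0056 -0.0073]
```

```bash
python3 -m creep '[{"translation":[0.004,-0.003,0.001],"twist":[0.002,0.006,-0.007],"hand":5},{"translation":[0.008,-0.003,0.001],"twist":[0.002,0.006,-0.007],"hand":5},{"translation":[0.009,-0.003,0.001],"twist":[0.002,0.006,-0.007],"hand":5},{"translation":[0.009,-0.003,0.001],"twist":[0.002,0.006,-0.007],"hand":5}]'
python3 - <<'E'
from h import *
go([*RAIL[:2],.1324],rot(DOWN,-yw(RY+90)))
E
```

```text
time: 12.0
tool_pos: [0.5922, -0.2054, 0.1349]
tool_rot: [3.06, 1.57, 1.748]
contact_force: [0.1, 0.4, -2.3]
opening: 0.0236
shift [ 0.0025  0.0002 -0.0003] twist [ 0.0002 -0.0006 -0.0001]
```

```bash
python3 -m creep '[{"translation":[0.001,0,0],"twist":[0,0,0],"hand":5},{"translation":[0.002,0,0],"twist":[0,0,0],"hand":5},{"translation":[0.002,0,0],"twist":[0,0,0],"hand":5}]'
python3 -m creep '[{"translation":[0.0005,0,0],"twist":[0,0,0],"hand":5},{"translation":[0.001,0,0],"twist":[0,0,0],"hand":5},{"translation":[0.001,0,0],"twist":[0,0,0],"hand":5}]'
```

```text
time: 12.3
tool_pos: [0.5922, -0.2054, 0.1328]
tool_rot: [-3.056, 1.57, 1.915]
contact_force: [0.4, 0.1, -3.0]
opening: 0.0235
time: 12.6
tool_pos: [0.5923, -0.2054, 0.132]
tool_rot: [2.903, 1.57, 1.591]
contact_force: [0.1, 0.2, -1.4]
opening: 0.0237
```

```bash
python3 -m creep '[{"translation":[0.0005,0,0],"twist":[0,0,0],"hand":5},{"translation":[0.001,0,0],"twist":[0,0,0],"hand":5},{"translation":[0.001,0,0],"twist":[0,0,0],"hand":5}]'
```

```text
time: 12.9
tool_pos: [0.5923, -0.2054, 0.1318]
tool_rot: [1.709, 1.57, 0.397]
contact_force: [-1.3, 1.3, 5.9]
opening: 0.0238
```

Contact on the rail: the vertical force went from -2.6 to +5.9 N. Release and withdraw straight up.

```bash
python3 -m creep '[{"translation":[0,0,0],"twist":[0,0,0],"hand":35},{"translation":[0,0,0],"twist":[0,0,0],"hand":45},{"translation":[0,0,0],"twist":[0,0,0],"hand":55},{"translation":[0,0,0],"twist":[0,0,0],"hand":60},{"translation":[0,0,0],"twist":[0,0,0],"hand":60}]'
python3 -m creep '[{"translation":[-0.02,0,0],"twist":[0,0,0],"hand":60},{"translation":[-0.05,0,0],"twist":[0,0,0],"hand":60},{"translation":[-0.09,0,0],"twist":[0,0,0],"hand":60},{"translation":[-0.13,0,0],"twist":[0,0,0],"hand":60},{"translation":[-0.17,0,0],"twist":[0,0,0],"hand":60}]'
python3 -m creep '[{"translation":[-0.03,-0.04,0.01],"twist":[0,0,0],"hand":60},{"translation":[-0.05,-0.08,0.03],"twist":[0,0,0],"hand":60},{"translation":[-0.05,-0.12,-0.10],"twist":[0,0,0],"hand":60},{"translation":[-0.05,-0.12,-0.15],"twist":[0,0,0],"hand":60},{"translation":[-0.05,-0.12,-0.2],"twist":[0,0,0],"hand":60}]'
python3 - <<'E'
from h import *
import cv2
b=robot.read_camera("scene");t=robot.read_camera("top")
B=b[190:280,280:400];T=t[180:315,300:410]
im=np.hstack([cv2.resize(B,None,fx=3.7,fy=3.7,interpolation=cv2.INTER_CUBIC),cv2.resize(T,(330,405),interpolation=cv2.INTER_CUBIC)[:333]]) if 0 else None
A=cv2.resize(B,None,fx=3.7,fy=3.7,interpolation=cv2.INTER_CUBIC);C=cv2.resize(T,None,fx=3.2,fy=3.2,interpolation=cv2.INTER_CUBIC)
im=np.zeros((max(A.shape[0],C.shape[0]),A.shape[1]+C.shape[1],3),np.uint8);im[:A.shape[0],:A.shape[1]]=A;im[:C.shape[0],A.shape[1]:]=C
print(im.shape,A.shape);cv2.imwrite("pics/r2.png",im)
for x in(-.1,.1):
  for w in (0.012,-.012):
      q=RAIL+yw(RY)*x+U*.05+w*yw(RY+90);print(x,w,(proj("top",q)-[300,180])*3.2+[444,0],(proj("scene",q)-[280,190])*3.7)
E
```

```text
time: 13.4
tool_pos: [0.5923, -0.2054, 0.1317]
tool_rot: [2.012, 1.57, 0.7]
contact_force: [-0.2, 0.2, 0.8]
opening: 0.0544
time: 13.9
tool_pos: [0.592, -0.2053, 0.3032]
tool_rot: [2.257, 1.57, 0.944]
contact_force: [-0.1, -0.4, -1.4]
opening: 0.0551
time: 14.4
tool_pos: [0.4544, -0.12, 0.3531]
tool_rot: [1.865, 1.57, 0.55]
contact_force: [1.3, 1.0, 0.1]
opening: 0.0553
(432, 796, 3) (333, 444, 3)
-0.1 0.012 [626.1232 373.1543] [353.141   99.7452]
-0.1 -0.012 [664.3568 363.9957] [357.3159  86.6384]
0.1 0.012 [549.4276  56.2367] [69.2065 78.3088]
0.1 -0.012 [587.1199  47.5882] [77.4796 65.8941]
```

View pics/r2.png

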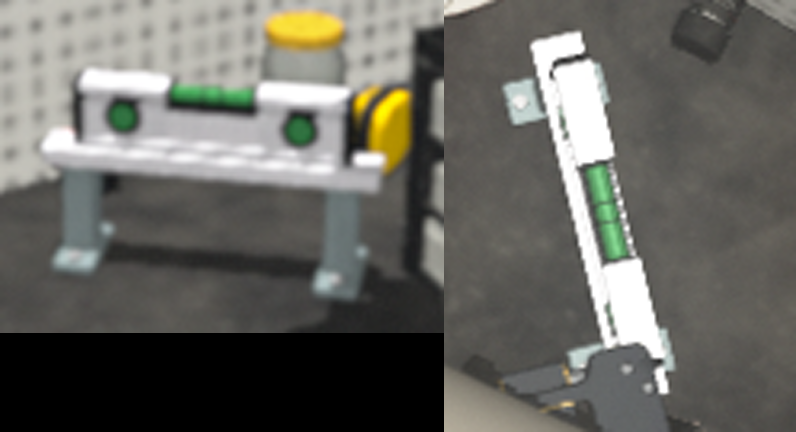

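The level stands on the rail, released, with the vial up; the vial centre is at (606,213) in the top crop against a predicted (607,210). The scene and top residuals disagree by a few mm, so I'll do one closer check against the rail outline itself.

```bash
python3 -m creep '[{"translation":[0,-0.05,-0.02],"twist":[0,0,0],"hand":60},{"translation":[0,-0.06,-0.06],"twist":[0,0,0],"hand":60},{"translation":[0,-0.06,-0.10],"twist":[0,0,0],"hand":60},{"translation":[0,-0.06,-0.10],"twist":[0,0,0],"hand":60}]' | head -2
python3 - <<'E'
from h import *
import cv2
b=robot.read_camera("scene");t=robot.read_camera("top")
def box(im,cam,o,f,pts):
    P=np.array([(proj(cam,RAIL+yw(RY)*x+yw(RY+90)*y+U*z)-o+.5)*f for x,y,z in pts])
    for q in P: cv2.circle(im,tuple(int(v) for v in q),2,(255,0,255),-1)
    print(cam,P.round().tolist())
A=cv2.resize(b[195:245,285:390],None,fx=7,fy=7,interpolation=cv2.INTER_CUBIC)
C=cv2.resize(t[185:310,320:375],None,fx=4.7,fy=4.7,interpolation=cv2.INTER_CUBIC)
C=cv2.rotate(C,cv2.ROTATE_90_CLOCKWISE)
b_=[(sx*.12,sy*.016,0) for sx in(-1,1) for sy in(-1,1)]+[(sx*.1,sy*.012,.05) for sx in(-1,1) for sy in(-1,1)]+[(sx*.1,.012,0) for sx in(-1,1)]
box(A,"scene",[285,195],7,b_)
C=cv2.rotate(C,cv2.ROTATE_90_COUNTERCLOCKWISE);box(C,"top",[320,185],4.7,b_);C=cv2.rotate(C,cv2.ROTATE_90_CLOCKWISE)
W=max(A.shape[1],C.shape[1]);im=np.zeros((600,W,3),np.uint8)
im[:A.shape[0],:A.shape[1]]=A;im[342:342+258,:C.shape[1]]=C[:258]
print(im.shape,A.shape,C.shape);cv2.imwrite("pics/r3.png",im)
E
```

```text
time: 14.9
tool_pos: [0.3684, -0.0326, 0.3548]
scene [[694.0, 257.0], [685.0, 292.0], [70.0, 207.0], [49.0, 240.0], [645.0, 132.0], [637.0, 157.0], [115.0, 93.0], [99.0, 117.0], [631.0, 283.0], [103.0, 240.0]]
top [[237.0, 555.0], [166.0, 572.0], [107.0, 23.0], [37.0, 39.0], [232.0, 513.0], [176.0, 527.0], [119.0, 49.0], [63.0, 61.0], [164.0, 525.0], [56.0, 81.0]]
(600, 735, 3) (350, 735, 3) (258, 588, 3)
```

View pics/r3.png

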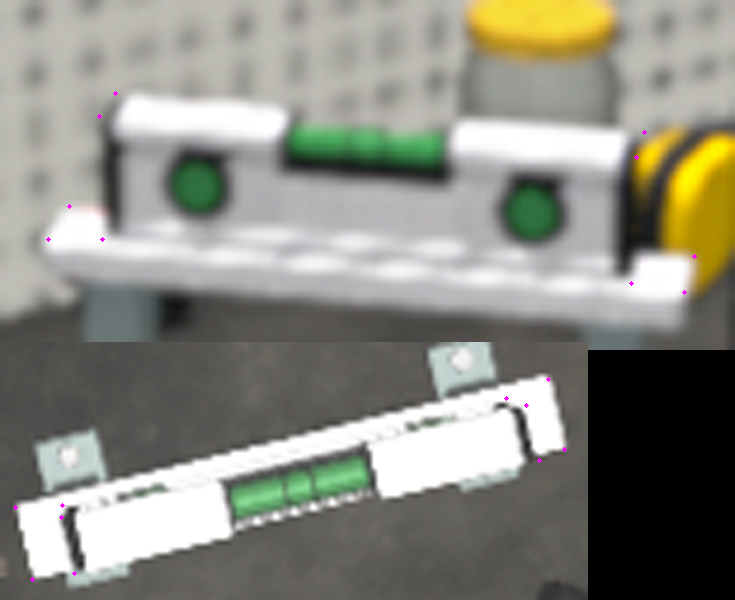

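The projected rail outline matches both views. The level sits within about 3 mm of the centre line and of the middle, upright, with its base on the rail. Handing in.

```bash
python3 - <<'E'
from cell import robot
print(robot.observe()["qvel"].round(3)); print(robot.hand_in())
E
```

```text
[-0.032  0.026 -0.015 -0.003 -0.004 -0.003]
the job is handed in; nothing more can be done
None
```

The spirit level is standing on its base edge along the guide rail, vial edge up and released, and the job is handed in; `hand_in()` gives no verdict. I gripped the level flat across its width and laid it tilted 45° in the V. Then I let go, took it again across its thickness and stood it on the rail. This took about 15 s of the 58 s.

- **V-rest:** the picture after release showed the level seated in the V, vial edge up, with the gripper withdrawn. I did not measure its tilt or the contact force there directly.
- **On the rail:** the level stands upright, about 3 mm or less from the rail's middle and its centre line.
- **Disagreement:** my first comparison in the two views differed by about 3 mm in opposite directions across the rail. A closer crop against the rail outline gave about 1–3 mm off centre, well inside the 9 mm limit.
- **Other objects:** the robot never went near the jar, tape measure or pliers. The jar and tape measure are still in place in the last pictures. The pliers were last seen, only partly in frame, as the level was lowered onto the rail. I did not measure any of the three.
- **Joint margin:** joint 4 came within about 0.02 rad of its lower limit while moving in for the second grasp. I backed off slightly before closing the gripper.

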